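Register a painting panel in the stencilling jig

TASK

Register the white-faced wooden panel in the stencilling jig: push it along the base until it sits square in the corner, flat against both the aluminium fence and the wooden end stop, and push the black sliding stop along the rail until it rests against the panel's free end. Only push things with the fingers: never pick up or tip the panel, and leave everything else lying about where it is.

Things in the scene. Friction and masses are not known exactly. Their poses are not given: they have to be found in the camera images.
- jig: Fixed jig: plywood base 275 mm (its x) by 440 mm (its y), 12 mm thick, flat on the table; a fence stands along its far edge and an end stop at its left. Origin on the table surface, 2.5 mm nearer the robot than the base's centre; x points away from the robot to the fence, y left to the end stop, z up. Its place and yaw (up to 0.25 rad) vary. Fingers may touch it.
- fence (a point): Middle of the top inner edge of the fence: an aluminium bar 30 mm wide along the jig's y over the base's whole length, top 34 mm above the table. Its upright inner face looks to the jig's -x and lies at jig x = +105 mm.
- end_stop (a point): Middle of the top inner edge of the end stop: a dark wooden batten 25 mm wide and 200 mm long, along the jig's x up to the fence, top 28 mm above the table. Its upright inner face looks to the jig's -y and lies at jig y = +170 mm.
- jig_corner (a point): The inside corner where the inner faces of fence and end stop meet, on the base's top (12 mm above the table); axes as the jig's.
- panel: The loose panel lying on the jig's base: light wood, white face, upright sides, 102 mm (its x) by 152 mm (its y) by 20 mm, 0.15 to 0.31 kg. Origin: centre of its underside. Starts short of fence and end stop, turned up to 0.3 rad either way from the jig's axes. In place, its axes run along the jig's and its origin is 51 mm from the fence and 76 mm from the end stop.
- panel_corner (a point): The panel's far left corner at its underside (x +51 mm, y +76 mm in the panel's frame), the one that belongs in the jig's corner.
- stop (a joint): Travel in m of the black sliding stop on the fence rail, along the jig's +y (towards the end stop), 0 to 0.20; starts between 0 and 0.04. It takes about 3 N to slide and stays where it is left. With the panel in place the stop meets its free end at 0.183.
- stop_face (a point): Centre of the sliding stop's face that meets the panel's free (right, -y) end, 24 mm above the table. It is on the stop's arm, which stands in front of the fence: reaching 42 mm out from the fence's inner face (jig x), 22 mm thick (jig y), its top 34 mm above the table.
- stop_back (a point): Point across from stop_face on the arm's rear (-y) face, 21 mm out from the fence, 24 mm above the table: where a fingertip can push the stop along. Nothing stands behind it more than 10 mm out from the fence.
- stop_knob (a point): Top centre of the stop's clamp knob, 22 mm wide, 56 mm above the table. It sits on a saddle 50 mm long (from the face plane back to -y), 35 to 42 mm above the table, that rides on the fence and overhangs its inner face by 10 mm. The knob does not turn.
- bottle_a: Lilac paint bottle with black cap, 58 mm wide, 160 mm tall, standing on the table left of the jig. A bystander: leave it alone. Origin at the centre of its underside.
- bottle_b: Dark purple paint bottle with black cap, 58 mm wide, 160 mm tall, standing on the table left of the jig. A bystander: leave it alone. Origin at the centre of its underside.
- tube: Paint tube, 30 mm wide, 97 mm tall, standing on its white cap on the near right corner of the jig base. A bystander: leave it alone. Origin at the centre of its underside.
- pot: Small lidded paint pot, 41 mm wide, 39 mm tall, standing on the near left corner of the jig base. A bystander: leave it alone. Origin at the centre of its underside.
- tape: Roll of masking tape, 96 mm across, 24 mm high, lying on the table behind the fence. A bystander: leave it alone. Origin at the centre of its underside.
- brush: Flat paint brush, 200 mm long, 42 mm wide, 20 mm high, lying on the table to the right of the jig. A bystander: leave it alone. Origin at the centre of its underside.
- knife: White plastic palette knife, 195 mm long, 10 mm high, lying on the table to the right of the jig. A bystander: leave it alone. Origin at the centre of its underside.
- gesso: White jar, 72 mm wide, 75 mm tall, standing on the table to the right of the jig. A bystander: leave it alone. Origin at the centre of its underside.
Mind the look-alikes: they are no part of the job. Of the things shaped like the panel, the wood one is meant.

How it is judged:
By the outcome, as a careful person would: the job done as asked, in the order asked, and still so for the second after the job is handed in, with the robot touching nothing.
It also fails if it takes over 72 s, if anything falls off the work surface, if the arm or the gripper's body presses on something with over 40 N, if the wrist force passes 120 N, or if a joint passes its speed limit or range.

ROBOT

A 7-joint arm with a two-finger parallel gripper is mounted at the origin on the work surface. World frame = base frame: x ahead of the robot, y to its left, z up, the work surface at z = 0. Lengths are in m, angles in rad, forces in N, time in s.
With the tool pointing down it reaches from about 0.4 to 0.85 m from the base axis. Payload 10.4 kg.
Tool frame: the origin (TCP) lies at the very end of the fingers, on their centre line; the grasp point (between the pads) lies 19 mm behind it; z points along the fingers, y is the line along which they close (so a half turn about z gives the same grasp; the last joint's range is limited). The gripper opens to 87 mm and grips with 3 to 60 N. Pads are 19 mm wide; open, the fingers measure 117 mm over their backs; the gripper's body (75 mm by 190 mm) begins 51 mm behind the grasp point.
Start: joints at [-1.19, 0.332, -0.065, 1.46, 0.022, 1.35, -0.088], TCP at [0.246, 0.575, 0.223] pointing down, gripper open.
Joint ranges: [-2.6, 2.6], [-0.5, 2.12], [-1.47, 1.34], [0.16, 2.42], [-1.27, 4.41], [0.06, 2.06], [-2.6, 2.6]. Speed limits (rad/s): [2.22, 2.22, 2.79, 2.79, 3.14, 3.14, 3.14].

INTERFACE

Orientations are given as a unit quaternion [x, y, z, w].
In Python, from bench import * gives the robot as it stands.
- The arm moves only by the tool carry_out, never from a script. Its argument "deltas" is a list of rows, each an object with "hand": the finger opening in mm, from 0 to 87; "dp": the shift along the tool's x, y, z each as a share of 250 mm, from -1 to 1, a list of three; "spin": the turn about the tool's z as a share of pi rad, from -1 to 1. In form: [{"hand": hand, "dp": [dx, dy, dz], "spin": spin}, ...]. A call has 1 to 20 rows; each row is the pose to reach, as a shift and turn from the pose commanded when the call began, along the tool's axes at that moment, turning the shorter way round; what a row does not reach only later rows make up. A row lasts 1/10 s, in which the tool goes at most 50 mm and 8.59 degrees, less where a joint would pass 70% of its speed; a pose out of reach is approached as far as the arm can. A call with a number of a shift or a turn outside -1 to 1 is refused whole. A call with a gripper value outside its range is refused whole. The fingers move at their own pace and stop on an object; "force" is the grip in N (left out, the last holds). Time passes only in rows, so rows that repeat a pose let the fingers close. It gives the time, the measured TCP pose, the force, the opening and the grip force at its end, in the units of the state.
- read_state(): the state, without advancing time (a new reading comes with each control period).
- camera(name): name is "scene" or "top" or "wrist"; returns the picture (400x640x3 uint8, red, green, blue); there is no depth.
- get_calibration(name): a dict with "fx", "fy", "cx", "cy" (pixels), "R" (3x3) and "t" (3): a world point X has camera coordinates R X + t; the wrist camera has in their place "mount" (4x4, takes a point from camera to tool coordinates, whose origin is the TCP and whose axes are the flange's). Camera axes: x right, y down, z forward; pixel columns grow to the right and rows downward; lengths in m; the calibration is good to about 2 mm. A picture is of the moment at which its call begins: read the wrist's pose just before it. get_calibration takes no time and is no camera call.
- close_job(): hands the job in; it is judged then, once.
The state is a dict: "time": time; "joint_positions": joint angles; "joint_vel": joint speeds; "joint_torque": joint torques, N m; "ee_pos": TCP position; "eef_rot": TCP orientation; "ft_force": force on the tool from outside, world axes, zero at the start; "torque": the same for the moment, N m; "width": finger opening in m; "grip_force": force on a finger pad.
Only numpy, scipy, OpenCV 4.12 (cv2) and the standard library are available. Lean on these libraries where they do the work, as an engineer would, in place of code of your own. Each camera call takes 0.05 s, during which the arm holds its last target. There are 200 camera calls.

## Working session

There is one attempt and no reset: what is moved stays moved. The work goes in short steps, Python scripts to look and compute and a tool call to move; the robot and the scene stay as the last step left them, time stands still between calls to the robot, and variables do not carry over. Pictures are saved under pics/ and viewed, at most 10 in all, crops included, and the job is handed in when it is done.

Besides the shell and the picture viewer there is one more tool, called as name([rows], argument=value, ...), one row to a line, values as JSON. carry_out: Moves the arm, as the interface text tells. Its arguments: {"type":"object","properties":{"deltas":{"type":"array","items":{"type":"object","properties":{"hand":{"type":"number"},"dp":{"type":"array","items":{"type":"number","minimum":-1,"maximum":1}},"spin":{"type":"number","minimum":-1,"maximum":1}}}},"force":{"type":"number"}},"required":["deltas"]}

```bash
mkdir -p pics; python3 - <<'E'
from bench import *
import cv2
for n in("scene","top"):
    cv2.imwrite(f"pics/{n}0.png",camera(n)[:,:,::-1])
    print(n,get_calibration(n))
s=read_state();print(s["time"],s["ee_pos"],s["eef_rot"],s["ft_force"])
print(get_calibration("wrist"))
E
```

```text
scene {'fx': 511.1528244178904, 'fy': 511.1528244178904, 'cx': 319.85848325891214, 'cy': 206.38668541209864, 'R': array([[ 0.71054963,  0.70335115, -0.02040546],
       [ 0.51737426, -0.5418848 , -0.6623328 ],
       [-0.47690995,  0.46006307, -0.74893182]]), 't': array([-0.35680485, -0.19890266,  1.66981663])}
top {'fx': 384.51530571577973, 'fy': 384.51530571577973, 'cx': 314.3678795037446, 'cy': 196.6318127021247, 'R': array([[-0.01358412, -0.99963326, -0.02342674],
       [-0.99895471,  0.01459012, -0.04331983],
       [ 0.04364574,  0.02281379, -0.99878655]]), 't': array([0.06628712, 0.4637762 , 0.9616851 ])}
0.1 [0.24545443 0.57440085 0.22186793] [ 2.00542309e-01  9.79684846e-01 -6.14543584e-04 -8.19823784e-05] [ 0.0782002  -0.59320053  0.11716103]
{'fx': 297.49059846592564, 'fy': 297.49059846592564, 'cx': 321.40307045137814, 'cy': 203.50283611444692, 'mount': array([[-9.52621529e-04, -9.60731515e-01, -2.77478015e-01,
         7.79055140e-02],
       [ 9.99999484e-01, -1.01320054e-03,  7.49344254e-05,
         4.30093078e-04],
       [-3.53132740e-04, -2.77477801e-01,  9.60731984e-01,
        -1.61974712e-01],
       [ 0.00000000e+00,  0.00000000e+00,  0.00000000e+00,
         1.00000000e+00]])}
```

View pics/top0.png

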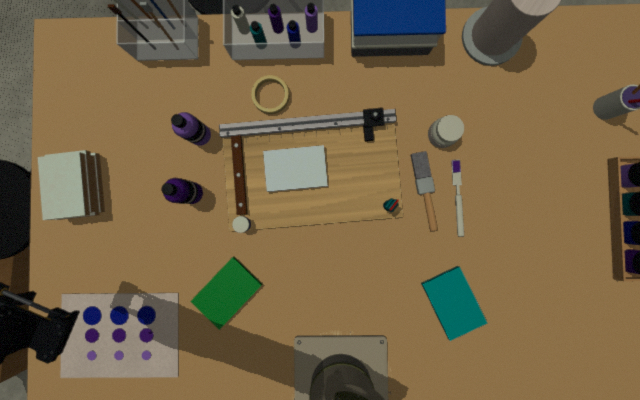

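View pics/scene0.png

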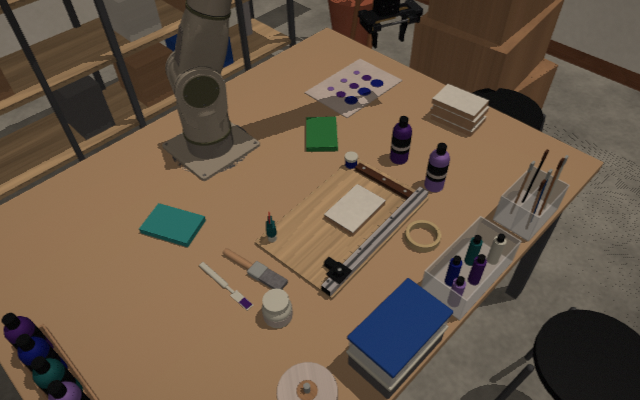

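The top view shows the white panel at about (295,168), the fence from (220,130) to (397,117), the end stop at (240,175), the black sliding stop at (371,124), the pot at (241,225) and the tube at (391,205). The scene view agrees: panel at (355,209), stop at (337,268). I'll take rough positions first, then a wrist view.

```bash
cat > h.py <<'E'
from bench import *
import numpy as np, cv2
from scipy.spatial.transform import Rotation as Ro
def cam(n,st=None):
    c=get_calibration(n)
    K=np.array([[c["fx"],0,c["cx"]],[0,c["fy"],c["cy"]],[0,0,1]])
    if n!="wrist": R,t=c["R"],c["t"]
    else:
        T=np.eye(4);T[:3,:3]=Ro.from_quat(st["eef_rot"]).as_matrix();T[:3,3]=st["ee_pos"]
        M=np.linalg.inv(T@c["mount"]);R,t=M[:3,:3],M[:3,3]
    return K,R,t
def plane(C,uv,z):
    K,R,t=C;uv=np.atleast_2d(uv).astype(float)
    d=np.c_[uv,np.ones(len(uv))]@np.linalg.inv(K).T@R
    o=-R.T@t
    return (o+d*((z-o[2])/d[:,2])[:,None])
def proj(C,P):
    K,R,t=C;q=(np.atleast_2d(P)@R.T+t)@K.T
    return q[:,:2]/q[:,2:]
def panel(img,seed=None):
    h=cv2.cvtColor(img,cv2.COLOR_RGB2HSV)
    m=cv2.inRange(h,(0,0,110),(180,60,255))
    return m
E
python3 - <<'E'
from h import *
C=cam("top")
for n,uv,z in [("fenceL",(221,136),.034),("fenceR",(397,123),.034),("es_top",(245,137),.028),("es_bot",(247,213),.028),("panel",(295,168),.032),("stop",(369,139),.034),("knob",(376,116),.056),("tube",(391,206),.06),("pot",(241,225),.04)]:
    print(n,plane(C,uv,z).round(3)[0])
img=camera("top");print(img[168,295],img[180,350],img[133,300],img[127,300],img[175,240])
s=read_state();R=Ro.from_quat(s["eef_rot"]).as_matrix();print(R.round(3),s["joint_positions"].round(2) if hasattr(s["joint_positions"],'round') else s["joint_positions"])
# look pose
for tgt in [(0.55,0.03,0.30)]:
    d=np.array(tgt)-s["ee_pos"];print((R.T@d/.25).round(3))
E
```

```text
fenceL [0.619 0.291 0.034]
fenceR [ 0.643 -0.148  0.034]
es_top [0.616 0.232 0.028]
es_bot [0.426 0.228 0.028]
panel [0.536 0.106 0.032]
stop [ 0.605 -0.078  0.034]
knob [ 0.656 -0.093  0.056]
tube [ 0.437 -0.124  0.06 ]
pot [0.396 0.24  0.04 ]
[160 172 161] [146 118  74] [135 110  68] [143 141 133] [72 62 52]
[[-0.92   0.393 -0.   ]
 [ 0.393  0.92  -0.001]
 [-0.    -0.001 -1.   ]] [-1.19  0.33 -0.06  1.46  0.02  1.35 -0.09]
[-1.976 -1.524 -0.31 ]
```

carry_out([
  {"hand": 87,"dp": [0,0,-0.32],"spin": 0},
  {"hand": 87,"dp": [0,0,-0.32],"spin": 0},
  {"hand": 87,"dp": [-0.9,-0.7,-0.32],"spin": 0},
  {"hand": 87,"dp": [-0.9,-0.7,-0.32],"spin": 0},
  {"hand": 87,"dp": [-0.9,-0.7,-0.32],"spin": 0},
  {"hand": 87,"dp": [-0.9,-0.7,-0.32],"spin": 0},
  {"hand": 87,"dp": [-0.9,-0.7,-0.32],"spin": 0},
  {"hand": 87,"dp": [-0.9,-0.7,-0.32],"spin": 0},
  {"hand": 87,"dp": [-0.9,-0.7,-0.32],"spin": 0},
  {"hand": 87,"dp": [-0.9,-0.7,-0.32],"spin": 0},
])

```text
time: 1.15
ee_pos: [0.3838, 0.3251, 0.3026]
eef_rot: [0.201, 0.98, 0.0, -0.0]
ft_force: [-1.0, 1.1, -0.2]
width: 0.0867
grip_force: 0.0
```

carry_out([
  {"hand": 87,"dp": [-0.9,-0.72,0],"spin": -0.145},
  {"hand": 87,"dp": [-0.9,-0.72,0],"spin": -0.145},
  {"hand": 87,"dp": [-0.9,-0.72,0],"spin": -0.145},
  {"hand": 87,"dp": [-0.9,-0.72,0],"spin": -0.145},
  {"hand": 87,"dp": [-0.9,-0.72,0],"spin": -0.145},
  {"hand": 87,"dp": [-0.9,-0.72,0],"spin": -0.145},
  {"hand": 87,"dp": [-0.9,-0.72,0],"spin": -0.145},
  {"hand": 87,"dp": [-0.9,-0.72,0],"spin": -0.145},
  {"hand": 87,"dp": [-0.9,-0.72,0],"spin": -0.145},
  {"hand": 87,"dp": [-0.9,-0.72,0],"spin": -0.145},
])

```text
time: 2.15
ee_pos: [0.5194, 0.0739, 0.3024]
eef_rot: [-0.028, 1.0, 0.0, -0.0]
ft_force: [-0.4, -0.7, 0.3]
width: 0.0868
grip_force: 0.0
```

```bash
python3 - <<'E'
from h import *
s=read_state();img=camera("wrist");np.save("w1.npy",img)
import pickle;pickle.dump(s,open("w1.pkl","wb"))
cv2.imwrite("pics/w1.png",img[:,:,::-1]);print(s["time"],s["ee_pos"],Ro.from_quat(s["eef_rot"]).as_matrix().round(3),s["joint_positions"])
E
```

```text
2.15 [0.51938216 0.07386864 0.30237782] [[-0.998 -0.055 -0.   ]
 [-0.055  0.998  0.   ]
 [ 0.     0.    -1.   ]] [-0.59938984  0.06775562  0.39504297  1.61485445 -0.02669631  1.46453805
  1.42385537]
```

View pics/w1.png

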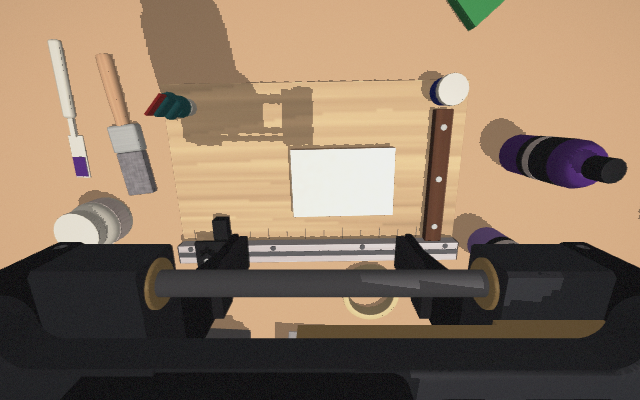

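The wrist view shows the panel's top at (290,147)-(395,147)-(394,215)-(291,216), the fence's inner edge along row ~240, and the end stop's inner edge from (434,108) to (424,238). The stop arm is at (221,228), and everything is clear around the panel.

```bash
cat >> h.py <<'E'
def quad(m,seed):
    n,l=cv2.connectedComponents(m);b=(l==l[seed[1],seed[0]]).astype(np.uint8)
    c=max(cv2.findContours(b,cv2.RETR_EXTERNAL,cv2.CHAIN_APPROX_NONE)[0],key=cv2.contourArea)
    a=cv2.boxPoints(cv2.minAreaRect(c)); q=cv2.approxPolyDP(cv2.convexHull(c),.04*cv2.arcLength(c,True),True)[:,0].astype(float)
    # refine: fit a line to each side's contour points
    pts=c[:,0].astype(float);L=[]
    for i in range(4):
        p,r=q[i],q[(i+1)%4];d=(r-p)/np.linalg.norm(r-p);s=(pts-p)@d;e=abs((pts-p)@[-d[1],d[0]])
        k=pts[(e<3)&(s>.12*np.linalg.norm(r-p))&(s<.88*np.linalg.norm(r-p))]
        L.append(line(k))
    return np.array([meet(L[i-1],L[i]) for i in range(4)])
def line(k):
    vx,vy,x,y=cv2.fitLine(k.astype(np.float32),cv2.DIST_HUBER,0,.01,.01).ravel();return np.cross([x,y,1],[x+vx,y+vy,1])
def meet(a,b):
    p=np.cross(a,b);return p[:2]/p[2]
def step(f,a,b,sgn):  # subpixel position of strongest step of profile f in [a,b)
    g=sgn*np.diff(cv2.GaussianBlur(f.astype(np.float32).reshape(1,-1),(5,1),0).ravel());i=a+np.argmax(g[a:b])
    y0,y1,y2=g[i-1:i+2];return i+.5+.5*(y0-y2)/(y0-2*y1+y2)
def tri(C1,a,C2,b):
    return cv2.triangulatePoints(C1[0]@np.c_[C1[1],C1[2]],C2[0]@np.c_[C2[1],C2[2]],np.array(a,float).T,np.array(b,float).T)
E
python3 - <<'E'
from h import *
import pickle
W=cam("wrist",pickle.load(open("w1.pkl","rb")));img=np.load("w1.npy");T=cam("top");ti=camera("top")
sat=lambda i:cv2.cvtColor(i,cv2.COLOR_RGB2HSV)[:,:,1].astype(float)
S=sat(img);G=img[:,:,0].astype(float)
for x in (300,350): print(S[228:256,x].astype(int),img[228:256,x,0])
print(G[170,420:455].astype(int))
m=cv2.inRange(img,(200,200,190),(255,255,255)); qw=quad(m,(340,180));print("w quad",qw.round(1))
print(ti[160:180:4,295],ti[168,255:275])
m2=((sat(ti)<45)&(ti[:,:,0]>120)).astype(np.uint8); qt=quad(m2,(295,168));print("t quad",qt.round(1))
P=plane(W,qw,.032);print(P.round(4))
Q=plane(T,qt,.032);print(Q.round(4))
order=[np.argmin(np.linalg.norm(Q-p,axis=1)) for p in P]
X=tri(W,qw,T,qt[order]);print("tri",(X[:3]/X[3]).T.round(4))
E
```

```text
[90 90 89 93 95 94 94 92 90 91 88 62 17 13 18 15 17 14 15 18 18 17 19  8
  0  8  5  5] [225 227 227 222 218 217 217 218 139 138 133 115 103  98  99 102 118 222
 216 215 216 212 214 126  99 100  99  96]
[91 89 91 94 92 94 93 92 93 93 79 22 20 13 18 18 15 13 14 15 18 17 13 10
  8  3  5 16] [221 223 219 216 216 215 215 150 137 135 123 103 102 102 102  98 219 220
 221 219 216 213 159 100 101  93  99 187]
[229 230 229 228 225 149 148 121  45  42  44  81 101 100 101 107 107 106
 104 104 105 102 102 103 102  99 101 148 230 230 230 232 231 230 231]
w quad [[394.7 147.6]
 [391.5 213.5]
 [293.7 216.3]
 [290.4 150.6]]
[[132 123 102]
 [133 125 102]
 [132 125 104]
 [133 125 103]
 [136 128 108]] [[125 115  95]
 [124 117  95]
 [121 113  90]
 [124 117  96]
 [123 119  97]
 [127 119  97]
 [126 118  97]
 [128 119  99]
 [127 120  98]
 [128 120 100]
 [128 120  98]
 [129 122 100]
 [132 124 103]
 [131 125 104]
 [131 121 100]
 [133 124 101]
 [132 123 102]
 [132 122 102]
 [134 124 103]
 [132 124 104]]
t quad [[639.  -0.]
 [639. 399.]
 [ -0. 399.]
 [  0.  -0.]]
[[0.4774 0.1783 0.032 ]
 [0.5767 0.1857 0.032 ]
 [0.5892 0.0366 0.032 ]
 [0.4898 0.029  0.032 ]]
[[ 0.94   -0.7526  0.032 ]
 [-0.0281 -0.7047  0.032 ]
 [-0.0242  0.8411  0.032 ]
 [ 0.9835  0.8638  0.032 ]]
tri [[ 0.4328 -0.0412  1.0513]
 [ 0.257  -0.1506  1.2144]
 [ 0.2963  0.1475  1.1307]
 [ 0.4204  0.0927  1.0282]]
```

```bash
cat >> h.py <<'E'
def jigmeas(W,img,cols,rows):
    G=img[:,:,0].astype(float)
    f=np.array([[x,step(G[:,x],cols[2],cols[3],1)] for x in range(cols[0],cols[1],3)])
    e=np.array([[step(G[y],rows[2],rows[3],1),y] for y in range(rows[0],rows[1],3)])
    F=plane(W,f,.034);E=plane(W,e,.028)
    def fit(P):
        vx,vy,x,y=cv2.fitLine(P[:,:2].astype(np.float32),cv2.DIST_HUBER,0,1e-4,1e-4).ravel();return np.array([vx,vy]),np.array([x,y])
    df,pf=fit(F);de,pe=fit(E)
    if df[1]<0:df=-df
    if de[0]<0:de=-de
    a=np.arctan2(-df[0],df[1]);b=np.arctan2(de[1],de[0])
    c=pf+df*np.linalg.solve(np.c_[df,-de],pe-pf)[0]
    res=lambda P,p,d:np.std((P[:,:2]-p)@[-d[1],d[0]])
    return c,a,b,res(F,pf,df),res(E,pe,de)
def tojig(P,c,a):  # world xy -> jig xy (origin: jig), c = inside corner
    return (np.atleast_2d(P)[:,:2]-c)@np.array([[np.cos(a),-np.sin(a)],[np.sin(a),np.cos(a)]])+[.105,.170]
def toworld(p,c,a):
    return (np.atleast_2d(p)-[.105,.170])@np.array([[np.cos(a),np.sin(a)],[-np.sin(a),np.cos(a)]])+c
E
python3 - <<'E'
from h import *
import pickle
st=pickle.load(open("w1.pkl","rb"));W=cam("wrist",st);img=np.load("w1.npy");T=cam("top")
c,a,b,r1,r2=jigmeas(W,img,(255,395,238,250),(115,225,424,440));print("corner",c,"yaw",a,b,r1,r2)
m=cv2.inRange(img,(200,200,190),(255,255,255)); qw=quad(m,(340,180))
P=plane(W,qw,.032);print("panel in jig",tojig(P,c,a).round(4),tojig(P.mean(0),c,a), "yaw-jig",np.arctan2(*(P[1]-P[0])[[1,0]])-a)
ti=cv2.imread("pics/top0.png")[:,:,::-1].copy()
m2=cv2.inRange(cv2.cvtColor(ti,cv2.COLOR_RGB2HSV),(0,0,120),(180,40,255));m2[:140]=0;qt=quad(m2,(295,168));print(qt.round(1))
Q=plane(T,qt,.032);o=[np.argmin(np.linalg.norm(Q-p,axis=1)) for p in P]
X=tri(W,qw,T,qt[o]);print("tri",(X[:3]/X[3]).T.round(4),Q[o].round(4))
# stop arm: dark pixels in wrist
d=img.max(2)<60
print([ (y,np.flatnonzero(d[y,195:240])[[0,-1]]+195) for y in range(214,240,3) if d[y,195:240].any()])
for uv in ((213,216),(230,216)):print(tojig(plane(W,uv,.034),c,a))
for n,uv in (("pot",(449,89)),("tube",(175,105))):print(n,tojig(plane(W,uv,.039),c,a))
for p in [(-.07,.05)]: print("jig->world",toworld(p,c,a))
E
```

```text
corner [0.6210069  0.24487437] yaw 0.06691344 0.07031294 0.0014881322681512834 0.0024147403806991903
panel in jig [[-0.0427  0.1132]
 [ 0.0568  0.1139]
 [ 0.0594 -0.0357]
 [-0.0403 -0.0366]] [[0.00830202 0.03870876]] yaw-jig 0.007482781444422243
[[322.7 145.3]
 [326.7 185. ]
 [266.8 190.3]
 [263.4 151.1]]
tri [[0.4795 0.1768 0.0369]
 [0.58   0.1867 0.0241]
 [0.593  0.0364 0.022 ]
 [0.4926 0.0279 0.0162]] [[0.4813 0.1772 0.032 ]
 [0.5793 0.1848 0.032 ]
 [0.5913 0.0367 0.032 ]
 [0.4921 0.0283 0.032 ]]
[(217, array([216, 228])), (220, array([213, 228])), (223, array([213, 229])), (226, array([213, 229])), (229, array([213, 229])), (232, array([213, 230])), (235, array([214, 237])), (238, array([214, 239]))]
[[ 0.05663059 -0.15841072]]
[[ 0.05696272 -0.13251924]]
pot [[-0.12002034  0.17996662]]
tube [[-0.10425546 -0.19002635]]
jig->world [[0.45442215 0.1134418 ]]
```

```bash
python3 - <<'E'
s=open("h.py").read()
s=s.replace("def jigmeas(W,img,cols,rows):","def jigmeas(W,img,fl,el,xs,ys,w=4):\n    # fl: row=fl0+fl1*x, el: col=el0+el1*y predicted edges")
s=s.replace("step(G[:,x],cols[2],cols[3],1)] for x in range(cols[0],cols[1],3)","step(G[:,x],int(fl[0]+fl[1]*x)-w,int(fl[0]+fl[1]*x)+w,1)] for x in range(*xs)")
s=s.replace("step(G[y],rows[2],rows[3],1),y] for y in range(rows[0],rows[1],3)","step(G[y],int(el[0]+el[1]*y)-w,int(el[0]+el[1]*y)+w,1),y] for y in range(*ys)")
open("h.py","w").write(s)
E
python3 - <<'E'
from h import *
import pickle
st=pickle.load(open("w1.pkl","rb"));W=cam("wrist",st);img=np.load("w1.npy")
e1=-10/130;f1=-1.2/50
G=img[:,:,0].astype(float)
for y in (120,150,200,220): print(y,G[y,418:450].astype(int))
for x in (260,390): print(x,G[232:252,x].astype(int))
c,a,b,r1,r2=jigmeas(W,img,(244.7-300*f1,f1),(430.8-170*e1,e1),(255,395,3),(115,225,3));print("corner",c,"yaw",a,b,r1,r2)
m=cv2.inRange(img,(200,200,190),(255,255,255)); qw=quad(m,(340,180))
P=plane(W,qw,.032);print("panel in jig",tojig(P,c,a).round(4),tojig(P.mean(0),c,a), "yaw-jig",np.arctan2(*(P[1]-P[0])[[1,0]])-a)
for uv in ((213,220),(229,220),(216,216)):print(tojig(plane(W,uv,.034),c,a))
for n,uv in (("pot",(449,89)),("tube",(175,105))):print(n,tojig(plane(W,uv,.039),c,a))
E
```

```text
120 [231 232 231 232 231 231 231 231 232 232 228 153 154 145  45  43  46  64
  97 100 104 106 108 103 102  99 101  99  97  97  99 101]
150 [215 215 216 216 216 216 216 211 136 138 132  88  45  45  49  88  96 100
 106 109 107 103 102 102 100 100 103 102  99 100 100 139]
200 [222 220 222 222 218 141 138  67  44  44  64  98  98 100 103 106 107 107
 109 106 103 101 101 101  99 100 135 219 219 218 217 219]
220 [209 209 205 135 128  84  44  47  48  93  97 100 101 102 106 107 108 106
 102 100  99  97  97  97 131 207 205 207 205 205 203 206]
260 [219 216 216 215 215 137 133 129  99 102 100 100 104 185 216 213 213 214
 211 181]
390 [213 212 215 213 136 133 110 104 104 103 102 146 220 221 222 219 216 218
 100  99]
corner [0.6210069  0.24487437] yaw 0.06691344 0.07031294 0.00042283556164647026 0.0001323822174675444
panel in jig [[-0.0427  0.1132]
 [ 0.0568  0.1139]
 [ 0.0594 -0.0357]
 [-0.0403 -0.0366]] [[0.00830202 0.03870876]] yaw-jig 0.007482781444422243
[[ 0.06306833 -0.15914235]]
[[ 0.06338253 -0.13467796]]
[[ 0.05668919 -0.15384186]]
pot [[-0.12002034  0.17996662]]
tube [[-0.10425546 -0.19002635]]
```

```bash
cat >> h.py <<'E'
CJ=np.array([.6210,.2449]);AJ=.068
def go(jx,jy,z,yaw=0):  # dp and spin for TCP at jig pose; yaw 0: tool y along jig y
    s=read_state();R=Ro.from_quat(s["eef_rot"]).as_matrix()
    d=np.r_[toworld((jx,jy),CJ,AJ)[0],z]-s["ee_pos"]
    th=np.arctan2(-R[0,1],R[1,1]); w=(AJ+yaw-th+np.pi)%(2*np.pi)-np.pi
    print("t",round(s["time"],2),"jig",tojig(s["ee_pos"],CJ,AJ)[0].round(4),"z",s["ee_pos"][2].round(4),"yaw",round(th-AJ,4),"F",np.round(s["ft_force"],1),"-> dp",(R.T@d/.25).round(4),"spin",round(-w/np.pi,4))
E
python3 -c "
from h import *
go(-.066,.039,.10);go(-.066,.039,.018)"
```

```text
t 2.25 jig [-0.0079  0.0055] z 0.3025 yaw -0.0136 F [ 0.2 -0.3 -0.1] -> dp [0.234  0.1306 0.8102] spin -0.0043
t 2.25 jig [-0.0079  0.0055] z 0.3025 yaw -0.0136 F [ 0.2 -0.3 -0.1] -> dp [0.234  0.1305 1.1382] spin -0.0043
```

carry_out([
  {"hand": 87,"dp": [0.234,0.13,0],"spin": -0.0043},
  {"hand": 87,"dp": [0.234,0.13,0.2],"spin": -0.0043},
  {"hand": 87,"dp": [0.234,0.13,0.4],"spin": -0.0043},
  {"hand": 87,"dp": [0.234,0.13,0.6],"spin": -0.0043},
  {"hand": 87,"dp": [0.234,0.13,0.8],"spin": -0.0043},
  {"hand": 87,"dp": [0.234,0.13,0.9],"spin": -0.0043},
  {"hand": 87,"dp": [0.234,0.13,0.9],"spin": -0.0043},
  {"hand": 87,"dp": [0.234,0.13,0.9],"spin": -0.0043},
])

```text
time: 3.05
ee_pos: [0.4601, 0.1015, 0.0784]
eef_rot: [-0.033, 0.999, 0.0, 0.0]
ft_force: [1.1, 0.6, 0.8]
width: 0.0871
grip_force: 0.0
```

```bash
python3 -c "
from h import *
go(-.066,.039,.018)
s=read_state();img=camera('wrist');cv2.imwrite('pics/w2.png',img[:,:,::-1])
go(-.007,.039,.018)"
```

```text
t 3.05 jig [-0.0653  0.0378] z 0.0784 yaw -0.002 F [1.1 0.6 0.8] -> dp [0.0028 0.0047 0.2418] spin -0.0006
t 3.1 jig [-0.0646  0.038 ] z 0.0793 yaw -0.0021 F [-0.1 -0.2  0.8] -> dp [-0.2297  0.0044  0.2456] spin -0.0007
```

View pics/w2.png

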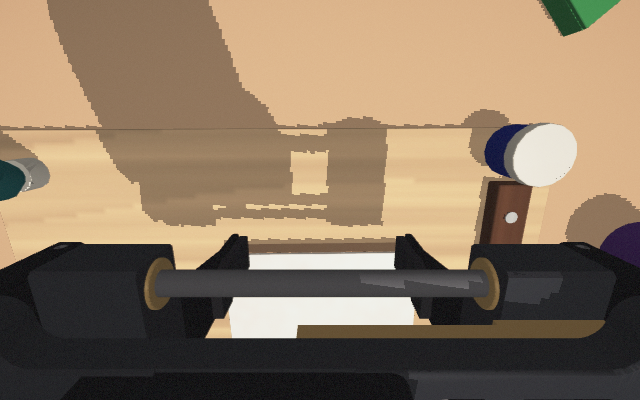

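The wrist picture shows both fingertips (near (240,240) and (400,240)) about 20 mm short of the panel's near edge at row ~250, with nothing in between. I'll go down and push towards the fence.

carry_out([
  {"hand": 87,"dp": [0,0.004,0.12],"spin": -0.0007},
  {"hand": 87,"dp": [0,0.004,0.2],"spin": -0.0007},
  {"hand": 87,"dp": [0,0.004,0.245],"spin": -0.0007},
  {"hand": 87,"dp": [0,0.004,0.245],"spin": -0.0007},
  {"hand": 87,"dp": [-0.02,0.004,0.245],"spin": -0.0007},
  {"hand": 87,"dp": [-0.035,0.004,0.245],"spin": -0.0007},
  {"hand": 87,"dp": [-0.05,0.004,0.245],"spin": -0.0007},
  {"hand": 87,"dp": [-0.065,0.004,0.245],"spin": -0.0007},
  {"hand": 87,"dp": [-0.08,0.004,0.245],"spin": -0.0007},
  {"hand": 87,"dp": [-0.095,0.004,0.245],"spin": -0.0007},
  {"hand": 87,"dp": [-0.11,0.004,0.245],"spin": -0.0007},
  {"hand": 87,"dp": [-0.125,0.004,0.245],"spin": -0.0007},
  {"hand": 87,"dp": [-0.14,0.004,0.245],"spin": -0.0007},
  {"hand": 87,"dp": [-0.155,0.004,0.245],"spin": -0.0007},
  {"hand": 87,"dp": [-0.17,0.004,0.245],"spin": -0.0007},
  {"hand": 87,"dp": [-0.18,0.004,0.245],"spin": -0.0007},
  {"hand": 87,"dp": [-0.19,0.004,0.245],"spin": -0.0007},
  {"hand": 87,"dp": [-0.2,0.004,0.245],"spin": -0.0007},
  {"hand": 87,"dp": [-0.205,0.004,0.245],"spin": -0.0007},
  {"hand": 87,"dp": [-0.21,0.004,0.245],"spin": -0.0007},
])

```text
time: 5.1
ee_pos: [0.5121, 0.1054, 0.0163]
eef_rot: [-0.034, 0.999, 0.0, -0.0]
ft_force: [-2.5, 0.0, 2.5]
width: 0.0868
grip_force: 1.1
```

```bash
python3 -c "
from h import *
go(-.007,.039,.018)"
```

```text
t 5.1 jig [-0.0131  0.0382] z 0.0163 yaw -0.0005 F [-2.5  0.   2.5] -> dp [-0.0244  0.0031 -0.0068] spin -0.0002
```

carry_out([
  {"hand": 87,"dp": [-0.006,0,-0.004],"spin": 0},
  {"hand": 87,"dp": [-0.012,0,-0.004],"spin": 0},
  {"hand": 87,"dp": [-0.018,0,-0.004],"spin": 0},
  {"hand": 87,"dp": [-0.022,0,-0.004],"spin": 0},
  {"hand": 87,"dp": [-0.022,0,-0.004],"spin": 0},
])

```text
time: 5.6
ee_pos: [0.5178, 0.1058, 0.0174]
eef_rot: [-0.034, 0.999, 0.0, 0.0]
ft_force: [-1.4, -0.1, 1.0]
width: 0.0872
grip_force: 0.5
```

carry_out([
  {"hand": 87,"dp": [-0.004,0,0],"spin": 0},
  {"hand": 87,"dp": [-0.008,0,0],"spin": 0},
  {"hand": 87,"dp": [-0.008,0,0],"spin": 0},
])

```text
time: 5.9
ee_pos: [0.5183, 0.1058, 0.0171]
eef_rot: [-0.034, 0.999, -0.0, -0.001]
ft_force: [-8.8, -0.7, 6.6]
width: 0.0868
grip_force: 4.0
```

carry_out([
  {"hand": 87,"dp": [-0.004,0,0],"spin": 0},
  {"hand": 87,"dp": [-0.008,0,0],"spin": 0},
  {"hand": 87,"dp": [-0.008,0,0],"spin": 0},
])

```text
time: 6.2
ee_pos: [0.5183, 0.1058, 0.0167]
eef_rot: [-0.034, 0.999, -0.0, -0.003]
ft_force: [-17.0, -2.0, 14.1]
width: 0.0872
grip_force: 8.4
```

carry_out([
  {"hand": 87,"dp": [0.03,0,0],"spin": 0},
  {"hand": 87,"dp": [0.04,0,-0.01],"spin": 0},
  {"hand": 60,"dp": [0.05,0,-0.2],"spin": 0},
  {"hand": 40,"dp": [0.05,0,-0.4],"spin": 0},
  {"hand": 40,"dp": [0.05,0,-0.4],"spin": 0},
])

```text
time: 6.7
ee_pos: [0.5132, 0.106, 0.124]
eef_rot: [-0.033, 0.999, 0.002, 0.005]
ft_force: [-0.1, -0.4, 0.4]
width: 0.0706
grip_force: 0.0
```

```bash
python3 -c "
from h import *
go(.054,-.070,.11,-np.pi/2)"
```

```text
t 6.7 jig [-0.012   0.0387] z 0.124 yaw -0.0011 F [-0.1 -0.4  0.4] -> dp [-0.2637 -0.4349  0.0574] spin 0.4996
```

carry_out([
  {"hand": 40,"dp": [-0.264,-0.435,0],"spin": 0.5},
  {"hand": 40,"dp": [-0.264,-0.435,0],"spin": 0.5},
  {"hand": 40,"dp": [-0.264,-0.435,0],"spin": 0.5},
  {"hand": 40,"dp": [-0.264,-0.435,0],"spin": 0.5},
  {"hand": 40,"dp": [-0.264,-0.435,0],"spin": 0.5},
  {"hand": 40,"dp": [-0.264,-0.435,0],"spin": 0.5},
  {"hand": 40,"dp": [-0.264,-0.435,0],"spin": 0.5},
  {"hand": 40,"dp": [-0.264,-0.435,0],"spin": 0.5},
  {"hand": 40,"dp": [-0.264,-0.435,0],"spin": 0.5},
  {"hand": 40,"dp": [-0.264,-0.435,0],"spin": 0.5},
  {"hand": 40,"dp": [-0.264,-0.435,0],"spin": 0.5},
  {"hand": 40,"dp": [-0.264,-0.435,0],"spin": 0.5},
  {"hand": 40,"dp": [-0.264,-0.435,0],"spin": 0.5},
])

```text
time: 8.0
ee_pos: [0.5824, 0.0011, 0.1173]
eef_rot: [0.682, 0.731, 0.0, 0.0]
ft_force: [-0.8, 0.5, 0.8]
width: 0.0396
grip_force: 0.0
```

```bash
python3 -c "
from h import *
go(.054,-.070,.018,-np.pi/2)
s=read_state();img=camera('wrist');cv2.imwrite('pics/w3.png',img[:,:,::-1]);print(s['width'])
go(.054,-.070,.018,-np.pi/2)
"
```

```text
t 8.0 jig [ 0.05   -0.0706] z 0.1173 yaw -1.5688 F [-0.8  0.5  0.8] -> dp [0.0023 0.0159 0.3972] spin 0.0006
0.03957688318352138
t 8.05 jig [ 0.05   -0.0706] z 0.1173 yaw -1.5691 F [-0.1  1.4 -0.9] -> dp [0.0024 0.016  0.3973] spin 0.0005
```

View pics/w3.png

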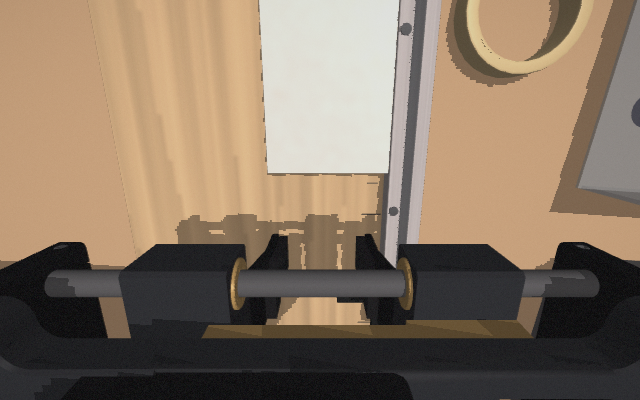

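The panel now lies flush along the fence, its free end at row 173 between columns 267 and 390, and both fingers line up with that end. I'll go down and push to the end stop.

carry_out([
  {"hand": 40,"dp": [0,0.01,0.2],"spin": 0.0005},
  {"hand": 40,"dp": [0,0.01,0.35],"spin": 0.0005},
  {"hand": 40,"dp": [0,0.01,0.395],"spin": 0.0005},
  {"hand": 40,"dp": [0,0.01,0.395],"spin": 0.0005},
  {"hand": 40,"dp": [0.03,0.01,0.395],"spin": 0.0005},
  {"hand": 40,"dp": [0.06,0.01,0.395],"spin": 0.0005},
  {"hand": 40,"dp": [0.08,0.01,0.395],"spin": 0.0005},
  {"hand": 40,"dp": [0.1,0.01,0.395],"spin": 0.0005},
  {"hand": 40,"dp": [0.12,0.01,0.395],"spin": 0.0005},
  {"hand": 40,"dp": [0.14,0.01,0.395],"spin": 0.0005},
  {"hand": 40,"dp": [0.16,0.01,0.395],"spin": 0.0005},
  {"hand": 40,"dp": [0.18,0.01,0.395],"spin": 0.0005},
  {"hand": 40,"dp": [0.2,0.01,0.395],"spin": 0.0005},
  {"hand": 40,"dp": [0.22,0.01,0.395],"spin": 0.0005},
  {"hand": 40,"dp": [0.235,0.01,0.395],"spin": 0.0005},
  {"hand": 40,"dp": [0.25,0.01,0.395],"spin": 0.0005},
  {"hand": 40,"dp": [0.265,0.01,0.395],"spin": 0.0005},
  {"hand": 40,"dp": [0.28,0.01,0.395],"spin": 0.0005},
  {"hand": 40,"dp": [0.29,0.01,0.395],"spin": 0.0005},
])

```text
time: 9.95
ee_pos: [0.5798, 0.0741, 0.0185]
eef_rot: [0.683, 0.73, 0.0, -0.0]
ft_force: [0.5, -1.2, 2.0]
width: 0.0401
grip_force: 0.9
```

```bash
python3 -c "
from h import *
go(.054,.0085,.018,-np.pi/2)"
```

```text
t 9.95 jig [0.0523 0.0024] z 0.0185 yaw -1.5727 F [ 0.5 -1.2  2. ] -> dp [0.0245 0.0067 0.002 ] spin -0.0006
```

carry_out([
  {"hand": 40,"dp": [0.008,0,0],"spin": -0.0006},
  {"hand": 40,"dp": [0.016,0,0],"spin": -0.0006},
  {"hand": 40,"dp": [0.02,0,0],"spin": -0.0006},
  {"hand": 40,"dp": [0.02,0,0],"spin": -0.0006},
])

```text
time: 10.35
ee_pos: [0.5798, 0.0768, 0.0185]
eef_rot: [0.683, 0.73, -0.001, 0.001]
ft_force: [2.0, -6.5, -0.2]
width: 0.0402
grip_force: 3.3
```

carry_out([
  {"hand": 40,"dp": [0.005,0,0],"spin": 0},
  {"hand": 40,"dp": [0.01,0,0],"spin": 0},
  {"hand": 40,"dp": [0.01,0,0],"spin": 0},
])

```text
time: 10.65
ee_pos: [0.5798, 0.0769, 0.0185]
eef_rot: [0.684, 0.73, -0.001, 0.002]
ft_force: [1.7, -14.0, 0.4]
width: 0.0401
grip_force: 6.6
```

carry_out([
  {"hand": 40,"dp": [0.005,0,0],"spin": 0},
  {"hand": 40,"dp": [0.006,0,0],"spin": 0},
  {"hand": 40,"dp": [0.006,0,0],"spin": 0},
])

```text
time: 10.95
ee_pos: [0.5799, 0.077, 0.0186]
eef_rot: [0.684, 0.729, -0.002, 0.002]
ft_force: [2.5, -16.0, 0.4]
width: 0.0399
grip_force: 8.6
```

carry_out([
  {"hand": 40,"dp": [-0.04,0,0],"spin": 0},
  {"hand": 40,"dp": [-0.08,0,-0.01],"spin": 0},
  {"hand": 60,"dp": [-0.1,0,-0.2],"spin": 0},
  {"hand": 87,"dp": [-0.1,0,-0.4],"spin": 0},
  {"hand": 87,"dp": [-0.1,0,-0.6],"spin": 0},
  {"hand": 87,"dp": [-0.1,0,-0.6],"spin": 0},
])

```text
time: 11.55
ee_pos: [0.5843, 0.0577, 0.1756]
eef_rot: [0.683, 0.731, 0.005, 0.002]
ft_force: [1.1, 0.7, -0.3]
width: 0.0643
grip_force: 0.0
```

```bash
python3 -c "
from h import *
go(-.05,.094,.17,0)
s=read_state();print(s['joint_positions'])
"
```

```text
t 11.55 jig [ 0.0557 -0.0143] z 0.1756 yaw -1.5714 F [ 1.1  0.7 -0.3] -> dp [ 0.4327 -0.4233  0.0195] spin -0.5002
[-0.75363617  0.31650563  0.70641564  1.67053554 -0.21984126  1.22452875
  0.06877637]
```

carry_out([
  {"hand": 87,"dp": [0.433,-0.423,0],"spin": -0.5},
  {"hand": 87,"dp": [0.433,-0.423,0],"spin": -0.5},
  {"hand": 87,"dp": [0.433,-0.423,0],"spin": -0.5},
  {"hand": 87,"dp": [0.433,-0.423,0],"spin": -0.5},
  {"hand": 87,"dp": [0.433,-0.423,0],"spin": -0.5},
  {"hand": 87,"dp": [0.433,-0.423,0],"spin": -0.5},
  {"hand": 87,"dp": [0.433,-0.423,0],"spin": -0.5},
  {"hand": 87,"dp": [0.433,-0.423,0],"spin": -0.5},
  {"hand": 87,"dp": [0.433,-0.423,0],"spin": -0.5},
  {"hand": 87,"dp": [0.433,-0.423,0],"spin": -0.5},
  {"hand": 87,"dp": [0.433,-0.423,0],"spin": -0.5},
  {"hand": 87,"dp": [0.433,-0.423,0],"spin": -0.5},
  {"hand": 87,"dp": [0.433,-0.423,0],"spin": -0.5},
])

```text
time: 12.85
ee_pos: [0.468, 0.1585, 0.1685]
eef_rot: [-0.033, 0.999, 0.0, -0.0]
ft_force: [-0.4, 0.1, 0.3]
width: 0.0874
grip_force: 0.0
```

```bash
python3 -c "
from h import *
go(-.025,.094,.018,0)
img=camera('wrist');cv2.imwrite('pics/w4.png',img[:,:,::-1])
"
```

```text
t 12.85 jig [-0.0535  0.0942] z 0.1685 yaw -0.0025 F [-0.4  0.1  0.3] -> dp [-0.1143 -0.0008  0.6019] spin -0.0008
```

View pics/w4.png

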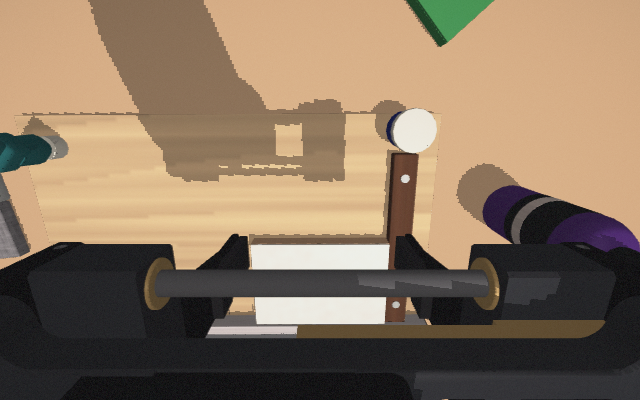

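The panel's right end now meets the end stop along column ~388, with no gap, and the pot and bottle are undisturbed. I'll press it lightly to the fence once more.

carry_out([
  {"hand": 87,"dp": [0,-0.016,0.2],"spin": -0.0008},
  {"hand": 87,"dp": [0,-0.016,0.4],"spin": -0.0008},
  {"hand": 87,"dp": [0,-0.016,0.55],"spin": -0.0008},
  {"hand": 87,"dp": [-0.02,-0.016,0.6],"spin": -0.0008},
  {"hand": 87,"dp": [-0.06,-0.016,0.6],"spin": -0.0008},
  {"hand": 87,"dp": [-0.1,-0.016,0.6],"spin": -0.0008},
  {"hand": 87,"dp": [-0.13,-0.016,0.6],"spin": -0.0008},
  {"hand": 87,"dp": [-0.15,-0.016,0.6],"spin": -0.0008},
  {"hand": 87,"dp": [-0.17,-0.016,0.6],"spin": -0.0008},
  {"hand": 87,"dp": [-0.18,-0.016,0.6],"spin": -0.0008},
  {"hand": 87,"dp": [-0.185,-0.016,0.6],"spin": -0.0008},
  {"hand": 87,"dp": [-0.19,-0.016,0.6],"spin": -0.0008},
  {"hand": 87,"dp": [-0.19,-0.016,0.6],"spin": -0.0008},
])

```text
time: 14.2
ee_pos: [0.5147, 0.1577, 0.0184]
eef_rot: [-0.035, 0.999, -0.0, -0.001]
ft_force: [-4.4, -0.1, 4.0]
width: 0.087
grip_force: 2.5
```

```bash
python3 -c "
from h import *
go(-.007,.09,.018,0)"
```

```text
t 14.2 jig [-0.0069  0.0902] z 0.0184 yaw 0.0024 F [-4.4 -0.1  4. ] -> dp [ 0.0002 -0.0009  0.0014] spin 0.0008
```

carry_out([
  {"hand": 87,"dp": [-0.008,0,0],"spin": 0},
  {"hand": 87,"dp": [-0.008,0,0],"spin": 0},
  {"hand": 87,"dp": [0.02,0,0],"spin": 0},
  {"hand": 87,"dp": [0.06,0,-0.01],"spin": 0},
  {"hand": 60,"dp": [0.06,0,-0.2],"spin": 0},
  {"hand": 0,"dp": [0.06,0,-0.4],"spin": 0},
  {"hand": 0,"dp": [0.06,0,-0.6],"spin": 0},
  {"hand": 0,"dp": [0.06,0,-0.65],"spin": 0},
  {"hand": 0,"dp": [0.06,0,-0.65],"spin": 0},
])

```text
time: 15.1
ee_pos: [0.5018, 0.1572, 0.1834]
eef_rot: [-0.035, 0.999, 0.002, 0.002]
ft_force: [0.7, 0.2, -1.3]
width: 0.0547
grip_force: 0.0
```

```bash
python3 -c "
from h import *
go(.078,-.195,.18,0)"
```

```text
t 15.1 jig [-0.0199  0.0906] z 0.1834 yaw 0.0024 F [ 0.7  0.2 -1.3] -> dp [-0.3887 -1.1435  0.012 ] spin 0.0008
```

carry_out([
  {"hand": 0,"dp": [-0.39,-1,0],"spin": 0.0008},
  {"hand": 0,"dp": [-0.39,-1,0],"spin": 0.0008},
  {"hand": 0,"dp": [-0.39,-1,0],"spin": 0.0008},
  {"hand": 0,"dp": [-0.39,-1,0],"spin": 0.0008},
  {"hand": 0,"dp": [-0.39,-1,0],"spin": 0.0008},
  {"hand": 0,"dp": [-0.39,-1,0],"spin": 0.0008},
  {"hand": 0,"dp": [-0.39,-1,0],"spin": 0.0008},
  {"hand": 0,"dp": [-0.39,-1,0],"spin": 0.0008},
])

```text
time: 15.9
ee_pos: [0.6148, -0.0856, 0.1793]
eef_rot: [-0.034, 0.999, 0.0, -0.001]
ft_force: [-0.5, 0.3, 0.0]
width: 0.0011
grip_force: 0.0
```

carry_out([
  {"hand": 0,"dp": [0,-0.14,0],"spin": 0},
  {"hand": 0,"dp": [0,-0.14,0.2],"spin": 0},
  {"hand": 0,"dp": [0,-0.14,0.25],"spin": 0},
  {"hand": 0,"dp": [0,-0.14,0.25],"spin": 0},
])

```text
time: 16.3
ee_pos: [0.6164, -0.1182, 0.1162]
eef_rot: [-0.035, 0.999, 0.001, -0.002]
ft_force: [0.5, -0.6, -0.0]
width: -0.0
grip_force: 0.0
```

```bash
python3 -c "
from h import *
go(.078,-.195,.02,0)
s=read_state();print(s['width'],s['joint_positions']);img=camera('wrist');cv2.imwrite('pics/w5.png',img[:,:,::-1])
t=camera('top');cv2.imwrite('pics/t5.png',cv2.resize(t[90:250,180:500,::-1],None,fx=2.5,fy=2.5,interpolation=cv2.INTER_CUBIC))
"
```

```text
t 16.3 jig [ 0.0757 -0.192 ] z 0.1162 yaw 0.002 F [ 0.5 -0.6 -0. ] -> dp [-0.0109 -0.0128  0.3846] spin 0.0006
-4.758052910367979e-06 [-0.395685    0.48529664  0.67884164  1.60784084 -0.32415836  1.16924635
  1.9970831 ]
```

View pics/w5.png

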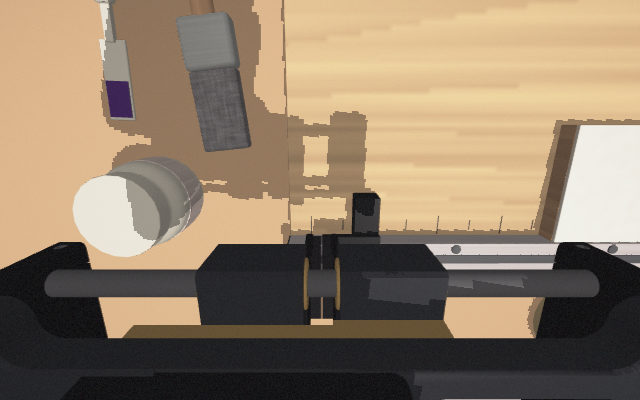

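The wrist view shows the closed fingertips at columns 305–340, just behind (left of) the stop arm at (366,215), and the jar at (140,210) is clear of the path. I'll go down and slide the stop.

carry_out([
  {"hand": 0,"dp": [-0.011,-0.02,0.15],"spin": 0},
  {"hand": 0,"dp": [-0.011,-0.02,0.3],"spin": 0},
  {"hand": 0,"dp": [-0.011,-0.02,0.385],"spin": 0},
  {"hand": 0,"dp": [-0.011,-0.02,0.385],"spin": 0},
  {"hand": 0,"dp": [-0.011,0.02,0.385],"spin": 0},
  {"hand": 0,"dp": [-0.011,0.04,0.385],"spin": 0},
  {"hand": 0,"dp": [-0.011,0.06,0.385],"spin": 0},
  {"hand": 0,"dp": [-0.011,0.08,0.385],"spin": 0},
  {"hand": 0,"dp": [-0.011,0.11,0.385],"spin": 0},
  {"hand": 0,"dp": [-0.011,0.14,0.385],"spin": 0},
  {"hand": 0,"dp": [-0.011,0.17,0.385],"spin": 0},
  {"hand": 0,"dp": [-0.011,0.2,0.385],"spin": 0},
  {"hand": 0,"dp": [-0.011,0.23,0.385],"spin": 0},
  {"hand": 0,"dp": [-0.011,0.26,0.385],"spin": 0},
])

```text
time: 17.8
ee_pos: [0.6164, -0.0552, 0.0223]
eef_rot: [-0.034, 0.999, -0.0, 0.0]
ft_force: [1.2, -3.3, 1.9]
width: 0.0003
grip_force: 1.8
```

```bash
python3 -c "
from h import *
go(.078,-.03,.02,0)"
```

```text
t 17.8 jig [ 0.08   -0.1291] z 0.0223 yaw -0.0002 F [ 1.2 -3.3  1.9] -> dp [0.008  0.3963 0.0091] spin -0.0001
```

carry_out([
  {"hand": 0,"dp": [0.004,0.03,0.004],"spin": 0},
  {"hand": 0,"dp": [0.004,0.06,0.004],"spin": 0},
  {"hand": 0,"dp": [0.004,0.09,0.004],"spin": 0},
  {"hand": 0,"dp": [0.004,0.12,0.004],"spin": 0},
  {"hand": 0,"dp": [0.004,0.15,0.004],"spin": 0},
  {"hand": 0,"dp": [0.004,0.18,0.004],"spin": 0},
  {"hand": 0,"dp": [0.004,0.21,0.004],"spin": 0},
  {"hand": 0,"dp": [0.004,0.24,0.004],"spin": 0},
  {"hand": 0,"dp": [0.004,0.27,0.004],"spin": 0},
  {"hand": 0,"dp": [0.004,0.3,0.004],"spin": 0},
  {"hand": 0,"dp": [0.004,0.32,0.004],"spin": 0},
  {"hand": 0,"dp": [0.004,0.34,0.004],"spin": 0},
  {"hand": 0,"dp": [0.004,0.35,0.004],"spin": 0},
  {"hand": 0,"dp": [0.004,0.36,0.004],"spin": 0},
  {"hand": 0,"dp": [0.004,0.37,0.004],"spin": 0},
  {"hand": 0,"dp": [0.004,0.37,0.004],"spin": 0},
])

```text
time: 19.4
ee_pos: [0.6089, 0.037, 0.0212]
eef_rot: [-0.034, 0.999, 0.0, -0.0]
ft_force: [-0.2, -1.4, -1.2]
width: 0.0005
grip_force: 0.6
```

```bash
python3 -c "
from h import *
go(.078,-.02,.02,0)"
```

```text
t 19.4 jig [ 0.0788 -0.0366] z 0.0212 yaw 0.0001 F [-0.2 -1.4 -1.2] -> dp [0.0031 0.0665 0.0047] spin 0.0
```

carry_out([
  {"hand": 0,"dp": [0,0.012,0],"spin": 0},
  {"hand": 0,"dp": [0,0.024,0],"spin": 0},
  {"hand": 0,"dp": [0,0.036,0],"spin": 0},
  {"hand": 0,"dp": [0,0.036,0],"spin": 0},
])

```text
time: 19.8
ee_pos: [0.6084, 0.0463, 0.0212]
eef_rot: [-0.034, 0.999, 0.0, -0.0]
ft_force: [-1.3, -0.8, -1.0]
width: 0.0003
grip_force: 0.4
```

carry_out([
  {"hand": 0,"dp": [0,0.008,0],"spin": 0},
  {"hand": 0,"dp": [0,0.016,0],"spin": 0},
  {"hand": 0,"dp": [0,0.016,0],"spin": 0},
])

```text
time: 20.1
ee_pos: [0.6082, 0.0498, 0.0213]
eef_rot: [-0.034, 0.999, 0.0, -0.0]
ft_force: [-1.2, -1.2, -0.6]
width: 0.0005
grip_force: 0.8
```

carry_out([
  {"hand": 0,"dp": [0,0.008,0],"spin": 0},
  {"hand": 0,"dp": [0,0.012,0],"spin": 0},
  {"hand": 0,"dp": [0,0.012,0],"spin": 0},
])

```text
time: 20.4
ee_pos: [0.6081, 0.0527, 0.0213]
eef_rot: [-0.034, 0.999, 0.0, 0.0]
ft_force: [-0.9, -1.7, -0.7]
width: 0.0004
grip_force: 1.0
```

carry_out([
  {"hand": 0,"dp": [0,0.008,0],"spin": 0},
  {"hand": 0,"dp": [0,0.014,0],"spin": 0},
  {"hand": 0,"dp": [0,0.014,0],"spin": 0},
])

```text
time: 20.7
ee_pos: [0.6078, 0.0564, 0.0213]
eef_rot: [-0.034, 0.999, 0.0, 0.0]
ft_force: [-0.9, -0.9, 0.2]
width: 0.0009
grip_force: 0.9
```

carry_out([
  {"hand": 0,"dp": [0,0.006,0],"spin": 0},
  {"hand": 0,"dp": [0,0.008,0],"spin": 0},
  {"hand": 0,"dp": [0,0.008,0],"spin": 0},
])

```text
time: 21.0
ee_pos: [0.6077, 0.0581, 0.0213]
eef_rot: [-0.034, 0.999, 0.0, 0.0]
ft_force: [-0.7, -1.8, 0.1]
width: 0.0004
grip_force: 1.2
```

carry_out([
  {"hand": 0,"dp": [0,0.006,0],"spin": 0},
  {"hand": 0,"dp": [0,0.01,0],"spin": 0},
  {"hand": 0,"dp": [0,0.01,0],"spin": 0},
])

```text
time: 21.3
ee_pos: [0.6076, 0.0587, 0.0213]
eef_rot: [-0.033, 0.999, -0.001, 0.0]
ft_force: [-0.4, -7.7, -1.1]
width: 0.0004
grip_force: 3.7
```

```bash
python3 -c "
from h import *
go(.078,-.02,.02,0)
img=camera('wrist');cv2.imwrite('pics/w6.png',img[:,:,::-1])"
```

```text
t 21.3 jig [ 0.079  -0.0148] z 0.0213 yaw -0.0014 F [-0.4 -7.7 -1.1] -> dp [ 0.004  -0.0206  0.0053] spin -0.0005
```

View pics/w6.png

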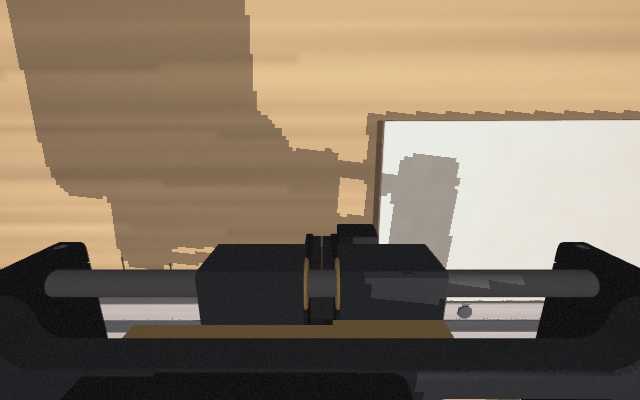

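The stop arm (337–377, row 230) now meets the panel's free end at column ~377, and the push force jumped to 7.7 N, so it is in contact. I'll back away and check from above.

carry_out([
  {"hand": 0,"dp": [0,-0.04,0],"spin": 0},
  {"hand": 0,"dp": [0,-0.1,0],"spin": 0},
  {"hand": 0,"dp": [0,-0.12,-0.1],"spin": 0},
  {"hand": 0,"dp": [0,-0.12,-0.3],"spin": 0},
  {"hand": 0,"dp": [0,-0.12,-0.5],"spin": 0},
  {"hand": 0,"dp": [0.2,-0.12,-0.7],"spin": 0},
  {"hand": 0,"dp": [0.4,0.2,-0.85],"spin": 0},
  {"hand": 0,"dp": [0.5,0.3,-0.95],"spin": 0},
  {"hand": 0,"dp": [0.5,0.3,-0.95],"spin": 0},
  {"hand": 0,"dp": [0.5,0.3,-0.95],"spin": 0},
  {"hand": 0,"dp": [0.5,0.3,-0.95],"spin": 0},
])

```text
time: 22.45
ee_pos: [0.4776, 0.1277, 0.2599]
eef_rot: [-0.035, 0.999, 0.001, 0.001]
ft_force: [-0.6, -0.3, -0.2]
width: 0.001
grip_force: 0.0
```

```bash
python3 - <<'E'
from h import *
go(0,0,.25)
s=read_state();img=camera("wrist");W=cam("wrist",s)
cv2.imwrite("pics/w7.png",img[:,:,::-1])
m=cv2.inRange(img,(200,200,190),(255,255,255))
uv=proj(W,np.r_[toworld((.03,.094),CJ,AJ)[0],.032])[0].astype(int);print(uv)
q=quad(m,tuple(uv));P=plane(W,q,.032);print(tojig(P,CJ,AJ).round(4))
E
```

```text
t 22.45 jig [-0.046   0.0628] z 0.2599 yaw 0.0024 F [-0.6 -0.3 -0.2] -> dp [-0.1834 -0.2517  0.0392] spin 0.0008
[342 231]
[[0.0032 0.1683]
 [0.048  0.1677]
 [0.048  0.019 ]
 [0.0032 0.0181]]
```

View pics/w7.png

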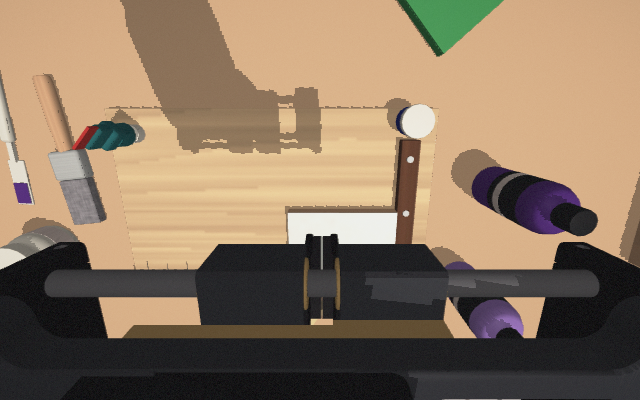

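The panel is square: its near edge sits at jig x 3.2 mm along its whole length, and its end at 168–170 mm. I'll back off once more to see the corner and the stop.

carry_out([
  {"hand": 0,"dp": [0.3,-0.15,-0.2],"spin": 0},
  {"hand": 0,"dp": [0.3,-0.15,-0.2],"spin": 0},
  {"hand": 0,"dp": [0.3,-0.15,-0.2],"spin": 0},
  {"hand": 0,"dp": [0.3,-0.15,-0.2],"spin": 0},
  {"hand": 0,"dp": [0.3,-0.15,-0.2],"spin": 0},
  {"hand": 0,"dp": [0.3,-0.15,-0.2],"spin": 0},
])

```text
time: 23.1
ee_pos: [0.4057, 0.0841, 0.3075]
eef_rot: [-0.034, 0.999, -0.001, -0.001]
ft_force: [0.1, 0.0, -0.2]
width: 0.0004
grip_force: 0.0
```

```bash
python3 - <<'E'
from h import *
s=read_state();img=camera("wrist");W=cam("wrist",s)
u,v=proj(W,np.r_[toworld((.09,.094),CJ,AJ)[0],.032])[0].astype(int);print(u,v)
c=img[max(0,v-90):v+50,max(0,u-130):u+110,::-1]
cv2.imwrite("pics/w8.png",cv2.resize(c,None,fx=3,fy=3,interpolation=cv2.INTER_CUBIC))
E
```

```text
362 296
```

View pics/w8.png

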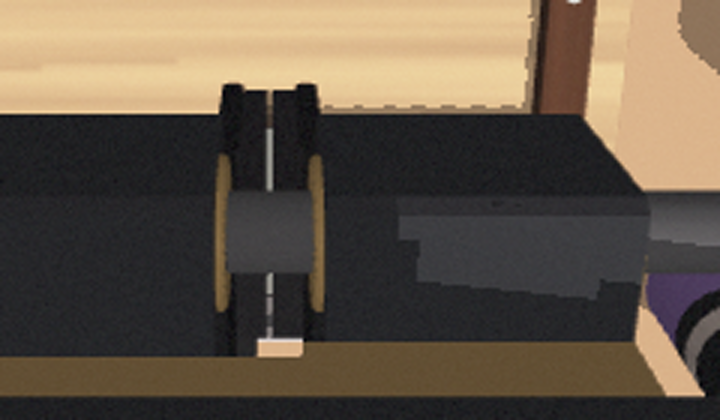

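This view has the corner hidden behind the gripper. I'll move forward so the corner lies in the clear upper part of the picture, and check it by numbers.

carry_out([
  {"hand": 0,"dp": [-0.85,0.2,0],"spin": 0},
  {"hand": 0,"dp": [-0.85,0.2,0],"spin": 0},
  {"hand": 0,"dp": [-0.85,0.2,0],"spin": 0},
  {"hand": 0,"dp": [-0.85,0.2,0],"spin": 0},
  {"hand": 0,"dp": [-0.85,0.2,0],"spin": 0},
  {"hand": 0,"dp": [-0.85,0.2,0],"spin": 0},
  {"hand": 0,"dp": [-0.85,0.2,0],"spin": 0},
  {"hand": 0,"dp": [-0.85,0.2,0],"spin": 0},
  {"hand": 0,"dp": [-0.85,0.2,0],"spin": 0},
])

```text
time: 24.05
ee_pos: [0.6135, 0.1483, 0.3095]
eef_rot: [-0.034, 0.999, 0.001, 0.0]
ft_force: [0.4, -0.2, -0.6]
width: 0.0002
grip_force: 0.0
```

```bash
python3 - <<'E'
from h import *
s=read_state();img=camera("wrist");W=cam("wrist",s);print(s["time"],s["ee_pos"],s["ft_force"])
P3=lambda x,y,z:proj(W,np.r_[toworld((x,y),CJ,AJ)[0],z])[0]
G=img[:,:,0].astype(int)
m=cv2.inRange(img,(200,200,190),(255,255,255));u=tuple(P3(.04,.094,.032).astype(int))
print("panel",tojig(plane(W,quad(m,u),.032),CJ,AJ).round(4))
for y in (.04,.07,.1,.13,.16):  # across panel/fence: top edges
    a,b=P3(.085,y,.033),P3(.115,y,.033);t=np.linspace(0,1,31)[:,None];k=(a+(b-a)*t).round().astype(int);print("fence y",y,G[k[:,1],k[:,0]])
for x in (.01,.05,.09):
    a,b=P3(x,.16,.03),P3(x,.185,.03);k=(a+(b-a)*np.linspace(0,1,26)[:,None]).round().astype(int);print("end x",x,G[k[:,1],k[:,0]])
for x in (.07,.08,.09):
    a,b=P3(x,-.015,.033),P3(x,.03,.033);k=(a+(b-a)*np.linspace(0,1,46)[:,None]).round().astype(int);print("stop x",x,G[k[:,1],k[:,0]])
E
```

```text
24.05 [0.61349477 0.14828907 0.30945988] [ 0.36200424 -0.15706737 -0.62896052]Traceback (most recent call last):
  File "<stdin>", line 6, in <module>
  File "h.py", line 33, in quad
    L.append(line(k))
             ~~~~^^^
  File "h.py", line 36, in line
    vx,vy,x,y=cv2.fitLine(k.astype(np.float32),cv2.DIST_HUBER,0,.01,.01).ravel();return np.cross([x,y,1],[x+vx,y+vy,1])
              ~~~~~~~~~~~^^^^^^^^^^^^^^^^^^^^^^^^^^^^^^^^^^^^^^^^^^^^^^^
cv2.error: OpenCV(4.12.0) /io/opencv/modules/imgproc/src/linefit.cpp:50: error: (-215:Assertion failed) count > 0 in function 'fitLine2D_wods'
```

```bash
python3 - <<'E'
from h import *
np.set_printoptions(linewidth=250)
s=read_state();img=camera("wrist");W=cam("wrist",s)
P3=lambda x,y,z:proj(W,np.r_[toworld((x,y),CJ,AJ)[0],z])[0]
G=img[:,:,0].astype(int)
def prof(n,a,b,N):
    k=(a+(b-a)*np.linspace(0,1,N)[:,None]).round().astype(int);print(n,G[k[:,1],k[:,0]])
for y in (.04,.07,.1,.13,.16): prof(f"fence y{y}",P3(.09,y,.033),P3(.12,y,.033),31)
for x in (.01,.05,.09): prof(f"end x{x}",P3(x,.155,.03),P3(x,.185,.03),31)
for x in (.07,.08,.09): prof(f"stop x{x}",P3(x,-.015,.033),P3(x,.035,.033),51)
for y in (.03,.09,.15): prof(f"near y{y}",P3(-.01,y,.032),P3(.01,y,.032),21)
E
```

```text
fence y0.04 [241 241 241 241 241 241 241 241 241 242 241 241 241 241 241 165 165 230 229 230 228 227 227 224 225 225 170 106 106 106 102]
fence y0.07 [241 241 241 241 241 241 241 241 241 241 241 241 241 241 223 145 145 103 107 107 107 109 109 108 171 171 127 106 106 109 103]
fence y0.1 [241 241 241 241 241 241 241 241 241 241 241 241 241 241 220 213 213 229 234 234 232 229 229 226 226 226 127 103 103 106 105]
fence y0.13 [241 241 241 242 242 241 241 241 241 241 241 241 241 241 150 221 221 230 233 233 234 230 230 225 222 222 139 106 106 106 106]
fence y0.16 [241 241 241 241 241 241 241 241 241 241 241 241 241 241 182 229 229 231 232 232 233 230 230 227 227 227 140 140 110 110 110]
end x0.01 [241 241 241 241 240 240 241 241 241 241 241 241 241 240 212 212 104 105 106 106 107 111 111 112 108 108 111 111 105 105 107]
end x0.05 [241 241 241 241 241 241 241 241 241 241 241 241 241 241 238 119 119 103 107 107 106 109 110 110 112 112 112 112 111 111 109]
end x0.09 [241 241 241 241 241 241 241 241 241 241 241 241 241 240 210 210 107 106 106 106 106 106 109 111 111 113 113 113 109 108 108]
sto
[... 238 characters left out ...]
228 228 228 226 224 224 146  85  85  44  46  46  43  45  45  47  48  48  48  45  45  51  49  49  48  49  49  52  53  53 110 241 241 241 241 241 241 241 241 241 241 241 241 241 241 241 241 241]
stop x0.09 [104 145 146 146 146 146 146 145 147 147 140  44  44  45  45  45  47  45  45  46  47  47  49  47  47  48  50  50  50  50  50  48 103 103 241 241 241 241 241 241 240 241 241 241 241 241 241 241 241 241 241]
near y0.03 [155 228 228 230 227 220 220 148 149 149 149 151 156 241 241 241 241 240 240 240 241]
near y0.09 [235 234 234 233 231 228 228 228 229 150 150 153 130 241 241 241 241 241 241 240 241]
near y0.15 [237 238 238 236 234 231 231 232 153 152 152 153 157 241 241 241 241 241 241 241 241]
```

```bash
python3 -c "
from bench import *
print(close_job())"
```

```text
the job is handed in; nothing more can be done
None
```

The panel is seated square against the fence and the end stop, the sliding stop rests against its free end, and the job was handed in at about 24 s; the final wrist-camera check showed no gap wider than about a pixel (1 mm) at any of the three contacts.

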